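# Shut the extraction unit's filter panel and lock its quarter-turn fastener

### The job

The small extraction unit beside the microscope has just had its filter changed, and its sprung top panel still stands ajar. With the fingertips in the slot of the panel's round fastener, press the panel down flush and turn the fastener a quarter-turn clockwise to its stop, so that the panel stays locked when you take the hand away. Use the fingertips only: do not pull the panel further open, and leave everything else on the bench where it is.

Things in the scene. Friction and masses are not known exactly. Their poses are not given: they have to be found in the camera images.
- unit: white sheet-metal extraction unit, 300 mm deep (its x), 340 mm wide (its y), 122 mm high, fixed to the table. Origin: centre of its underside, on the table; its front (-x) faces roughly to the robot. The front two thirds of its top is a hinged aluminium panel; the rear third (x from 60 to 150 mm) is a fixed deck on which small things stand.
- panel (a joint): opening angle of the panel (rad): 0 = flush shut, on a gasket that gives 1 mm per 10 N (down to -0.02); grows as the front edge rises. Plate hinged along the unit's y at unit x = 60, z = 120 mm, reaching forward to x = -148; top at z = 122 mm when shut. The hinge's spring holds it ajar at 0.13 to 0.28; pressing it flush takes 3 to 9 N at the fastener, and let go unlocked it rises again to 0.1 or more.
- cam (a joint): angle of the fastener (rad): 0 = open, 1.571 = locked, growing clockwise from above; hard stops at both. Friction 0.1 N m; stays where left. Starts at 0 to 0.4. Locked, its tongue under a lip in the case holds the panel within 0.015 rad of flush. The tongue passes under the lip only with the panel pressed down (0.02 rad or less); higher it jams on the lip, or stands above it and keeps the panel from shutting.
- slot (a point): centre of the floor of the fastener's slot, on the turning axis; moves with panel and fastener. x axis along the slot, z axis = turning axis, outward. Slot 28 mm wide, 12 mm deep, 94 mm long between the collar's walls. Panel shut: this point is at unit (-80, 0, 125) mm. Slot along the unit's x axis when open (0), along its y when locked. Thinner fingertips have play: turn past until it stops.
- collar (a point): centre of the black collar on the panel top, on the fastener's axis; moves with the panel, axes as the unit's when shut. The collar is fixed on the panel: 106 mm outside, 94 mm inside, 15 mm high. The fastener is the plain metal disc inside it, 91 mm wide, its top level with the collar's (z = 137 mm with the panel shut), with the straight slot across its full width.
- spent: spent filter: flat cardboard-framed pleated filter, 150 x 110 x 30 mm, lying beside the unit; a bystander. Origin at the centre of its underside.
- blower: small black rubber dust blower, 52 mm wide, 85 mm tall, standing on the unit's rear deck; a bystander. Origin at the centre of its underside.
- jar: amber glass jar with white cap, 40 mm wide, 55 mm tall, standing on the unit's rear deck; a bystander. Origin at the centre of its underside.
- dish: covered glass petri dish, 94 mm wide, 16 mm tall, on the table beside the unit; a bystander. Origin at the centre of its underside.
- driver: screwdriver with black handle, 170 mm long, lying on the table beside the unit; a bystander. Origin at the centre of its underside, at mid-length.
- cup: small steel bowl, 64 mm wide, 26 mm tall, on the table; a bystander. Origin at the centre of its underside.
- slides: plastic slide box, 102 x 87 x 36 mm, on the table; a bystander. Origin at the centre of its underside.

How it is judged (in metres and radians):
At the end, for the whole second after the job is handed in: The hand is away, the panel lies flush (within 0.03 rad of shut) held by its fastener alone, and the fastener is turned to within 0.19 rad (11 degrees) of its locked stop at 1.571 rad, both at rest (value of joint panel below 0.03 rad and value of joint cam above 1.38 rad and not (velocity of joint panel above 0.05 rad/s) and velocity of joint cam below 0.05 rad/s); the robot touches nothing.
It fails at once if the panel is pulled further open (beyond 0.4 rad) (value of joint panel above 0.4 rad).
It fails at once if something else on the bench is shifted by more than 25 mm or lifted by more than 12 mm (distance of any of spent, blower, jar, dish, driver, cup, slides from where it was at the start of the episode above 0.025 m or height (world z) of any of spent, dish, cup, slides above 0.012 m or height (world z) of any of blower, jar above 0.134 m).
It also fails if it takes over 42 s, if anything falls off the work surface, if the arm or the gripper's body presses on something with over 40 N, if the wrist force passes 120 N, or if a joint passes its speed limit or range.

### The arm

A 6-joint arm with a two-finger parallel gripper is mounted at the origin on the work surface. World frame = base frame: x ahead of the robot, y to its left, z up, the work surface at z = 0. Lengths are in mm, angles in rad, forces in N, time in s.
With the tool pointing down it reaches from about 275 to 1000 mm from the base axis. Payload 8.4 kg.
Tool frame: the origin (TCP) lies midway between the tips of the shut fingers; the grasp point (between the pads) lies behind it (r.pinch_z is the z of the grasp point in the tool frame, in mm); z points along the fingers, y is the direction in which the jaws open and shut (so a half turn about z gives the same grasp; the last joint's range is limited). The gripper opens to 85 mm and grips with 20 to 120 N. Pads are 22 mm wide; open, the fingers measure 114 mm over their backs; the gripper's body (76 mm by 85 mm) begins 54 mm behind the grasp point. The pads swing forward as they close: fully open they stand 13 mm farther back than shut.
Start: joints at [-1.275, 0.353, 1.633, -0, 1.155, -0.002], TCP at [183.385, -597.493, 231.281] pointing down, gripper open.
Joint ranges: [-2.63, 2.63], [-0.92, 2.1], [0.06, 2.66], [-1.3, 4.44], [0, 2.69], [-3.02, 3.02]. Speed limits (rad/s): [2.22, 2.22, 2.79, 3.14, 3.14, 3.14].

### API

Orientations are given as [roll, pitch, yaw] about the fixed x, y, z axes, in that order (R = Rz(yaw) Ry(pitch) Rx(roll)).
In Python, from rig import r, optics, ticket gives the robot as it stands.
- The arm moves only by the shell command python3 -m jog 'ROWS' [FORCE]. ROWS is text: rows parted by semicolons, each of 7 numbers parted by spaces: the closure in counts, from 0 (fully open) to 255 (shut), then the shift along the tool's x, y, z in mm, then the turn, a rotation vector about the tool's x, y, z in degrees. A call has 1 to 5 rows; each row shifts and turns the pose as measured when the row begins, along the tool's axes as they then stand; what a row does not reach is not made up. A row lasts 1/12 s, in which the tool goes at most 41.7 mm and 7.16 degrees, less where a joint would pass 70% of its speed; a pose out of reach is approached as far as the arm can. A call with a gripper value outside its range is refused whole. The fingers move at their own pace and stop on an object; FORCE is the grip in N (left out, the last holds). Time passes only in rows, so rows that do not move let the fingers close. It gives the time, the measured TCP pose, the force and the opening at its end, in the units of the state.
- r.sense(): the state, without advancing time (a new reading comes with each control period).
- optics.grab_frame(name): name is "side" or "top" or "wrist"; returns the picture (400x640x3 uint8, red, green, blue); there is no depth.
- optics.camera_info(name): a dict with "fx", "fy", "cx", "cy" (pixels), "dist" ([k1, k2, p1, p2, k3] as OpenCV has them; the pictures are not rectified), "world_from_camera" (4x4, takes a point from camera to world coordinates). Camera axes: x right, y down, z forward; pixel columns grow to the right and rows downward; lengths in mm; the calibration is good to about 2 mm. A picture is of the moment at which its call begins: read the wrist's pose just before it. camera_info takes no time and is no camera call; for the wrist camera it gives the pose at the moment of the call.
- ticket.sign_off(): hands the job in, once; it reports no verdict.
The state is a dict: "clock": time; "qpos": joint angles; "qvel": joint speeds; "joint_efforts": joint torques, N m; "eef_pos": TCP position; "tcp_rot": TCP orientation; "contact_force": force on the tool from outside, world axes, zero at the start; "wrist_torque": the same for the moment, N m; "opening": opening from 0.0 (shut) to 1.0 (fully open).
Only numpy, scipy, OpenCV 4.12 (cv2) and the standard library are available. Lean on these libraries where they do the work, as an engineer would, in place of code of your own. Each camera call takes 0.05 s, during which the arm holds its last target.

## Working session

There is one attempt and no reset: what is moved stays moved. The work goes in short steps, Python scripts to look and compute and a shell command to move; the robot and the scene stay as the last step left them, time stands still between calls to the robot, and variables do not carry over. Pictures are saved under pics/ and viewed, and the job is handed in when it is done.

```bash
ls; mkdir -p pics; python3 - <<'E'
from rig import r, optics, ticket
import cv2
print(r.sense(), r.pinch_z)
for n in ["side","top","wrist"]:
    cv2.imwrite(f"pics/{n}0.png", optics.grab_frame(n)[:,:,::-1])
    print(n, optics.camera_info(n))
E
```

```text
pics
{'clock': 0.0, 'qpos': array([-1.27537780e+00,  3.53618083e-01,  1.63415383e+00, -1.40380811e-05,
        1.15517046e+00, -2.42421671e-03]), 'qvel': array([-1.64828792e-03, -1.20108026e-03,  5.51689373e-04,  1.13736052e-03,
        3.86740413e-05, -7.35510847e-04]), 'joint_efforts': array([ 4.55151181e-03, -6.05246258e+01, -3.42065442e+01,  1.99452993e-04,
        9.06484143e-03,  3.54346321e-05]), 'eef_pos': array([ 183.25440231, -597.03279412,  230.57201887]), 'tcp_rot': array([-3.14024291e+00,  9.56322536e-06,  2.97848429e-01]), 'contact_force': array([ 0.24611641,  0.38377612, -0.4272553 ]), 'wrist_torque': array([ 0.02708315,  0.00488246, -0.03406691]), 'opening': 1.0012151532040972} -18.700000000000003
side {'fx': 450.6132795598398, 'fy': 450.6132795598398, 'cx': 324.54370893025947, 'cy': 204.65047201233494, 'dist': array([-0.05967051,  0.        ,  0.        ,  0.        ,  0.        ]), 'world_from_camera': array([[ 8.87292256e-01,  2.92955920e-01, -3.56215217e-01,
         9.95757382e+02],
       [ 4.61197216e-01, -5.68772520e-01,  6.81024925e-01,
        -9.34675228e+0
[... 576 characters left out ...]
3, -1.74974922e-01, -9.84534317e-01,
         1.33749506e+03],
       [ 0.00000000e+00,  0.00000000e+00,  0.00000000e+00,
         1.00000000e+00]])}
wrist {'fx': 280.3371642672902, 'fy': 280.3371642672902, 'cx': 319.40712495525, 'cy': 201.58516097706652, 'dist': array([-0.04208036,  0.        ,  0.        ,  0.        ,  0.        ]), 'world_from_camera': array([[ 2.92386376e-01, -9.15939135e-01, -2.74892176e-01,
         2.53166839e+02],
       [-9.56299446e-01, -2.80423150e-01, -8.27902507e-02,
        -5.75029820e+02],
       [-1.25529935e-03,  2.87085977e-01, -9.57903996e-01,
         3.72176527e+02],
       [ 0.00000000e+00,  0.00000000e+00,  0.00000000e+00,
         1.00000000e+00]])}
```

View pics/top0.png

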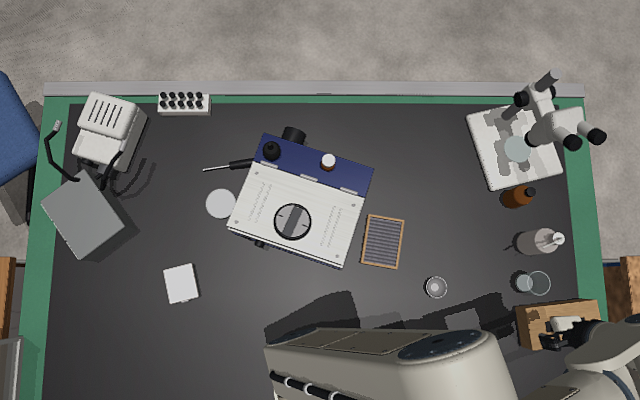

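View pics/side0.png

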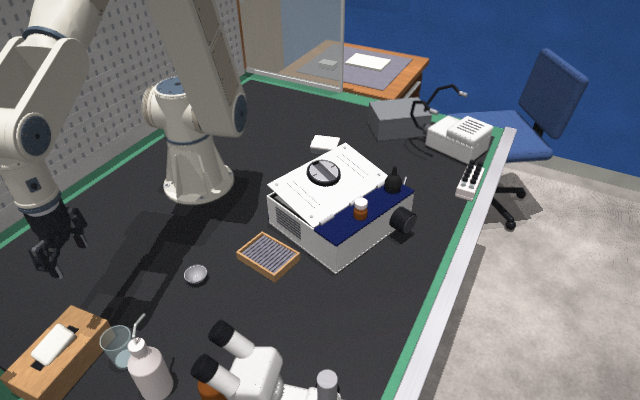

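The top view shows the unit with its blue deck at (315,165), the panel and the black-collared fastener at about (293,222). The side view shows the collar at (324,172). I'll zoom in.

```bash
python3 - <<'E'
import cv2
a=cv2.imread("pics/top0.png")[120:280,190:420]
cv2.imwrite("pics/top0z.png",cv2.resize(a,None,fx=3.4,fy=3.4,interpolation=cv2.INTER_CUBIC))
a=cv2.imread("pics/side0.png")[125:275,240:430]
cv2.imwrite("pics/side0z.png",cv2.resize(a,None,fx=4,fy=4,interpolation=cv2.INTER_CUBIC))
E
```

```text
(no output)
```

View pics/top0z.png

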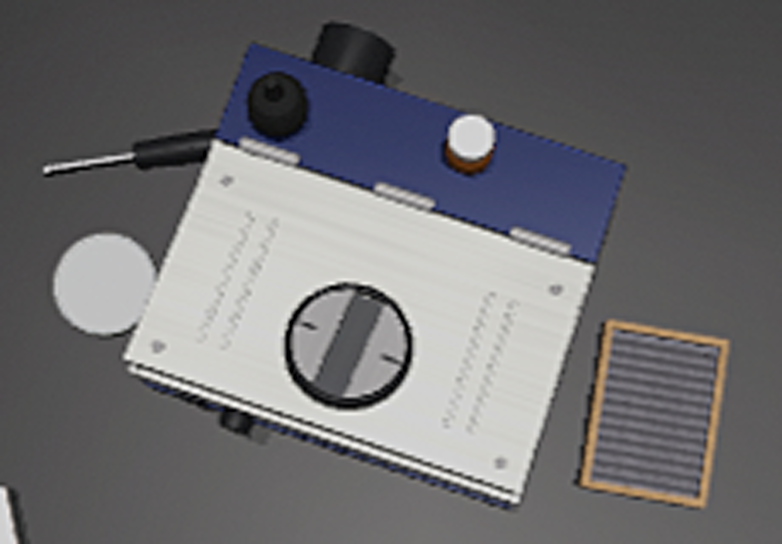

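View pics/side0z.png

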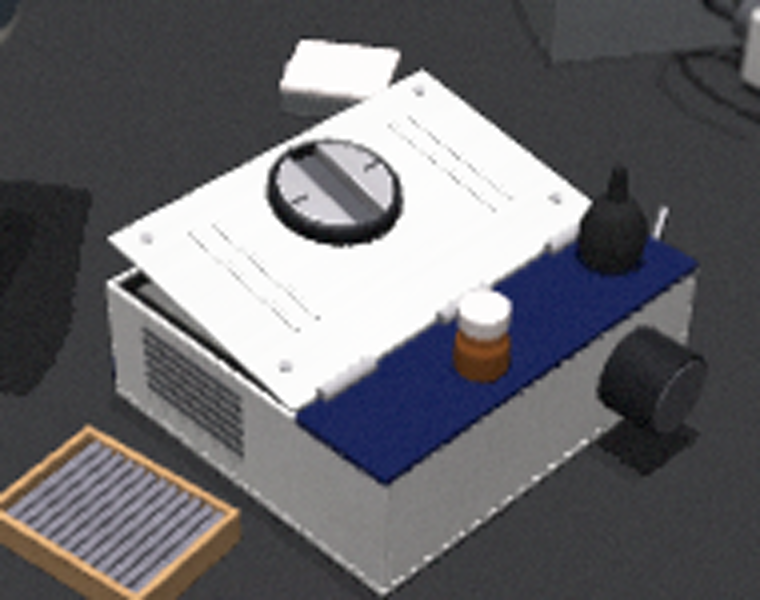

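```bash
cat > h.py <<'E'
import numpy as np, cv2
from rig import r, optics, ticket
def ray(info,uv):
    K=np.array([[info['fx'],0,info['cx']],[0,info['fy'],info['cy']],[0,0,1]])
    p=cv2.undistortPoints(np.array(uv,float).reshape(-1,1,2),K,info['dist']).reshape(-1,2)
    d=np.c_[p,np.ones(len(p))]@info['world_from_camera'][:3,:3].T
    return info['world_from_camera'][:3,3],d
def onz(info,uv,z):
    o,d=ray(info,uv); return o+d*((z-o[2])/d[:,2])[:,None]
def onplane(info,uv,p0,n):
    o,d=ray(info,uv); return o+d*(((p0-o)@n)/(d@n))[:,None]
def tri(i1,u1,i2,u2):
    o1,d1=ray(i1,u1);o2,d2=ray(i2,u2);d1=d1[0];d2=d2[0]
    s=np.linalg.lstsq(np.c_[d1,-d2],o2-o1,rcond=None)[0]
    a=o1+s[0]*d1;b=o2+s[1]*d2
    return (a+b)/2,np.linalg.norm(a-b)
E
python3 - <<'E'
from h import *
T=optics.camera_info("top");S=optics.camera_info("side")
im={n:cv2.imread(f"pics/{n}0.png") for n in ("top","side")}
hsv=cv2.cvtColor(im["top"],cv2.COLOR_BGR2HSV)
m=cv2.inRange(hsv,(105,100,50),(130,255,255)); m[:125]=0;m[205:]=0;m[:,:225]=0;m[:,400:]=0
cs=cv2.findContours(m,cv2.RETR_EXTERNAL,cv2.CHAIN_APPROX_NONE)[0];c=max(cs,key=cv2.contourArea)
hull=cv2.convexHull(c); ap=cv2.approxPolyDP(hull,4,True).reshape(-1,2); print("deck",ap)
print(onz(T,ap,122).round(1))
for n,box in (("top",(200,245,270,316)),("side",(157,188,305,343))):
    g=cv2.cvtColor(im[n],cv2.COLOR_BGR2GRAY); y0,y1,x0,x1=box
    for row in g[y0:y1:2,x0:x1:2]: print(' '.join(f"{v:3d}" for v in row))
    print()
E
```

```text
deck [[253 159]
 [265 133]
 [373 169]
 [367 188]
 [358 191]]
[[ 654.1  182.4  122. ]
 [ 732.6  149.3  122. ]
 [ 624.2 -163.6  122. ]
 [ 568.4 -144.9  122. ]
 [ 559.6 -119.   122. ]]
209 209 209 209 208 208 208 206 206 207 205 207 208 208 207 207 208 208 208 206 204 205 206
209 209 209 208 208 209 209 209 212 214 216 216 214 212 212 210 208 207 207 209 209 209 207
209 208 208 208 209 210 214 203  84   0  36  59  35   0  58 201 212 208 208 207 207 208 209
209 209 208 208 213 221  87  57 125 184 172 173  96  52  36  52  31 220 211 206 208 209 207
209 209 208 212 192   3 134 168 163 160 160 138  84  84  86  86  26  15 181 208 207 209 207
208 209 211 206   0 150 163 160 161 160 165  71  86  85  86  84 121 154   7 203 209 205 206
209 209 219  35 105 166 161 162 160 160 139  82  85  85  85  80 147 165 152  81 217 209 209
209 211 185  19 133 165 164 162 159 164  63  85  84  85  85  78 166 162 179  11 186 210 207
208 215 144 140 173 119  77 163 160 155  77  84  86  85  81 136 162 161 165 159  67 216 209
209 219   0 139 163 161 163 159 163 114  85  85  86  84  92 167 163 161 164 143   0 220 20
[... 1714 characters left out ...]
 206 218 113 252
252  53 107 205 209 204 204 148 102  99  98  88 123 208 203 208 209  45 252
252  46  40 201 207 208 205 207 151 101 100  99  92 122 207 204 206  43 252
252  74  38 104  99 191 207 206 208 175 100 102  98  97 113 205 200  43 252
252 249  16  44 103 209 210 209 207 207 175 105 102 100 100 112  51  22 251
253 253  96  16  37  85 173 224 212 210 207 176 102 101 102  49  26  92 252
253 252 252  80  26  23  42  76 104 106 111 102  65  44  38  21  15 250 251
252 252 252 252 216  21  11  21  23  34  30  31  28  20  10  70 246 251 252
252 252 252 253 252 250 248  61  18  18  23  20  16  67 226 248 251 252 252
252 252 252 252 252 252 253 253 252 249 248 247 250 252 251 251 252 252 252
```

```bash
cat > meas.py <<'E'
from h import *
from scipy.optimize import least_squares
def lab(img,n):
    hsv=cv2.cvtColor(img,cv2.COLOR_BGR2HSV); return hsv
def disc(img,box,hi):
    y0,y1,x0,x1=box
    g=cv2.resize(cv2.cvtColor(img,cv2.COLOR_BGR2GRAY)[y0:y1,x0:x1],None,fx=4,fy=4,interpolation=cv2.INTER_CUBIC)
    dark=(g<hi).astype(np.uint8)      # collar+disc+slot vs white panel
    _,l,st,_=cv2.connectedComponentsWithStats(dark)
    return g
if __name__=="__main__":
    T=optics.camera_info("top");S=optics.camera_info("side")
    for n,I,box,lo,hi in (("top",T,(195,250,265,322),(120,60),(190,110)),("side",S,(152,192,300,348),(140,85),(225,125))):
        img=cv2.imread(f"pics/{n}0.png"); y0,y1,x0,x1=box
        g=cv2.resize(cv2.cvtColor(img,cv2.COLOR_BGR2GRAY)[y0:y1,x0:x1],None,fx=4,fy=4,interpolation=cv2.INTER_CUBIC)
        f=lambda u:(np.asarray(u,float)+.5)/4-.5+[x0,y0]
        light=cv2.morphologyEx(((g>lo[0])&(g<hi[0])).astype(np.uint8),cv2.MORPH_OPEN,np.ones((7,7)))
        _,l,st,cen=cv2.connectedComponentsWithStats(light)
        keep=[k for k in range(1,len(st)) if st[k,4]>600]; print(n,[(st[k].tolist()) for k in keep])
        pts=np.vstack([np.argwhere(l==k)[:,::-1] for k in keep])
        hull=cv2.convexHull(pts.astype(np.int32)); e=cv2.fitEllipse(hull); print("disc ellipse",f(e[0]),np.array(e[1])/4,e[2])
        ov=cv2.cvtColor(g,cv2.COLOR_GRAY2BGR); cv2.ellipse(ov,e,(0,0,255),1); cv2.drawContours(ov,[hull],-1,(0,255,0),1)
        slot=((g>lo[1])&(g<hi[1])).astype(np.uint8)
        slot=cv2.morphologyEx(slot,cv2.MORPH_OPEN,np.ones((9,9)))
        _,ls,ss,_=cv2.connectedComponentsWithStats(slot); k=1+np.argmax(ss[1:,4])
        sp=np.argwhere(ls==k)[:,::-1]; mr=cv2.minAreaRect(sp.astype(np.int32)); print("slot",f(mr[0]),np.array(mr[1])/4,mr[2])
        cv2.polylines(ov,[cv2.boxPoints(mr).astype(int)],True,(255,0,0),1)
        cv2.imwrite(f"pics/disc_{n}.png",cv2.resize(ov,None,fx=2,fy=2))
E
python3 meas.py
```

```text
top [[45, 41, 70, 102, 3784], [109, 64, 69, 102, 3768]]
disc ellipse [292.11504555 220.45413589] [31.12054634 33.51482391] 93.77072143554688
slot [291.87203598 221.01475906] [10.17213917 31.11727142] 23.88650131225586
side [[81, 35, 72, 61, 1863], [38, 53, 74, 64, 1971]]
disc ellipse [323.46219444 170.32831573] [20.09782028 28.57497787] 99.06544494628906
slot [324.78602982 171.58752632] [23.21914101  6.58453178] 43.8766975402832
```

```bash
python3 - <<'E'
import cv2
a=cv2.imread("pics/disc_top.png");b=cv2.imread("pics/disc_side.png")
import numpy as np
h=max(a.shape[0],b.shape[0]);p=lambda x:np.vstack([x,np.zeros((h-x.shape[0],x.shape[1],3),np.uint8)])
cv2.imwrite("pics/discs.png",cv2.resize(np.hstack([p(a),p(b)]),(800,420)))
E
cat > fit.py <<'E'
from h import *
T=optics.camera_info("top");S=optics.camera_info("side")
def m3(cT,cS): return tri(T,cT,S,cS)
print("disc top centre",m3([292.1,220.45],[323.46,170.33]))
# deck edge lines, top & side
for n,I,R in (("top",T,(125,205,225,400)),("side",S,(165,250,310,420))):
    hsv=cv2.cvtColor(cv2.imread(f"pics/{n}0.png"),cv2.COLOR_BGR2HSV)
    m=cv2.inRange(hsv,(105,90,40),(130,255,255)); k=np.zeros_like(m); k[R[0]:R[1],R[2]:R[3]]=m[R[0]:R[1],R[2]:R[3]]
    c=max(cv2.findContours(k,cv2.RETR_EXTERNAL,cv2.CHAIN_APPROX_NONE)[0],key=cv2.contourArea)
    cv2.imwrite(f"pics/deck_{n}.png",k)
    w=onz(I,c.reshape(-1,2),122)[:,:2]
    rect=cv2.minAreaRect(w.astype(np.float32)); print(n,rect); print(cv2.boxPoints(rect).round(1))
    hp=cv2.convexHull(c).reshape(-1,2); ap=cv2.approxPolyDP(cv2.convexHull(c),3,True).reshape(-1,2); print(ap.tolist(), onz(I,ap,122)[:,:2].round(0).tolist())
E
python3 fit.py
```

```text
disc top centre (array([469.50220829,  66.28016049, 163.10078186]), np.float64(1.0408680295807309))
top ((639.48291015625, 9.057174682617188), (337.5348205566406, 88.51544952392578), 71.07402038574219)
[[ 542.9 -136.2]
 [ 626.6 -164.9]
 [ 736.1  154.3]
 [ 652.4  183.1]]
[[263, 134], [372, 168], [364, 196], [254, 160]] [[730.0, 155.0], [627.0, -161.0], [545.0, -136.0], [651.0, 179.0]]
side ((641.6740112304688, 3.8876190185546875), (343.4581604003906, 92.14167022705078), 71.18065643310547)
[[ 542.7 -143.8]
 [ 629.9 -173.5]
 [ 740.7  151.6]
 [ 653.5  181.3]]
[[413, 190], [337, 245], [314, 230], [376, 188], [402, 184]] [[733.0, 151.0], [632.0, -168.0], [550.0, -145.0], [629.0, 108.0], [693.0, 164.0]]
```

View pics/discs.png

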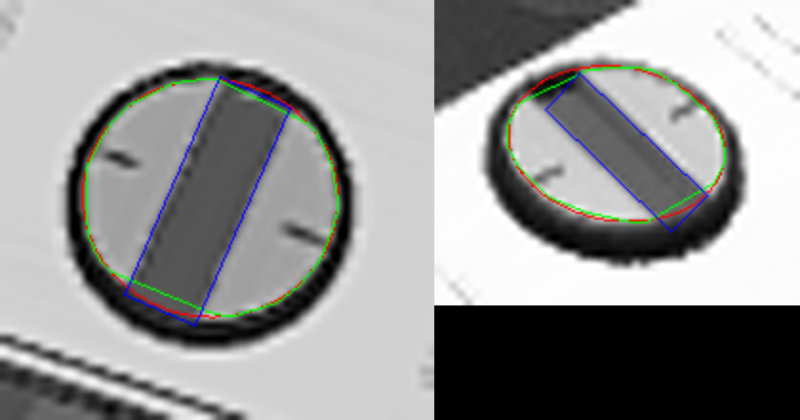

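```bash
python3 - <<'E'
from h import *
T=optics.camera_info("top")
t=.188;y=-.330
ux=np.array([np.cos(y),np.sin(y),0]);uy=np.array([-np.sin(y),np.cos(y),0]);uz=np.array([0,0,1.])
n=np.sin(t)*ux+np.cos(t)*uz; f=np.cos(t)*ux-np.sin(t)*uz
c=np.array([470,65.6,163.1]); fl=c-12*n
b=cv2.boxPoints(((291.87,221.01),(10.17,31.12),23.886))
for p0 in (c,fl):
    w=onplane(T,b,p0,n); L=np.c_[(w-p0)@f,(w-p0)@uy]; print(L.round(1)); 
    for i,j in ((0,1),(1,2)): d=L[j]-L[i]; print(np.hypot(*d),np.degrees(np.arctan2(d[1],d[0])))
E
```

```text
[[-44.3  17.3]
 [ 43.8  12.3]
 [ 41.1 -15.7]
 [-46.7 -10.1]]
88.1799291795921 -3.224718203274577
28.156469432699918 -95.51073591251915
[[-41.1  18.5]
 [ 47.9  13.5]
 [ 45.2 -14.9]
 [-43.6  -9.2]]
89.1166392710414 -3.2247182032746013
28.45556753022135 -95.51073591251891
```

```bash
python3 -m jog '130 26 -30 -6 0 0 0; 130 26 -30 -6 0 0 0; 130 26 -30 -6 0 0 0; 130 26 -30 -6 0 0 0; 130 26 -30 -6 0 0 0' 30; python3 -m jog '130 26 -30 0 0 0 0; 130 26 -30 0 0 0 0; 130 26 -30 0 0 0 0; 130 26 -30 0 0 0 0; 130 26 -30 0 0 0 0'
```

```text
clock: 0.57
eef_pos: [262.4, -414.5, 257.5]
tcp_rot: [-3.138, 0.002, 0.29]
contact_force: [0.8, 0.5, -0.0]
opening: 0.49
clock: 0.98
eef_pos: [345.6, -225.0, 258.9]
tcp_rot: [-3.14, 0.0, 0.287]
contact_force: [1.2, 0.2, -0.6]
opening: 0.492
```

```bash
python3 -m jog '130 26 -31 0 0 0 0; 130 26 -31 0 0 0 0; 130 26 -31 0 0 0 0; 130 26 -31 0 0 0 0; 130 26 -31 0 0 0 0';  python3 -m jog '130 0 0 0 0 0 -7; 130 0 0 0 0 0 -7; 130 0 0 0 0 0 -7; 130 0 0 0 0 0 -7; 130 0 0 0 0 0 -7'; python3 -m jog '130 0 0 0 0 0 -7; 130 0 0 0 0 0 -7; 130 0 0 0 0 0 0'; python3 -c "
from rig import r;print(r.sense()['qpos'])"
```

```text
clock: 1.4
eef_pos: [426.3, -32.6, 259.9]
tcp_rot: [3.141, -0.002, 0.286]
contact_force: [0.9, -0.9, 0.6]
opening: 0.496
clock: 1.82
eef_pos: [428.7, -22.0, 259.5]
tcp_rot: [3.141, -0.004, 0.907]
contact_force: [-0.6, -0.7, 0.1]
opening: 0.492
clock: 2.07
eef_pos: [428.2, -21.5, 259.1]
tcp_rot: [3.141, -0.003, 1.163]
contact_force: [-0.9, -0.2, -0.0]
opening: 0.491
[-0.05606439  0.00697637  1.9964133   0.00328649  1.13676218  0.35061201]
```

```bash
python3 -m jog '130 32 1 10 0 0 0; 130 32 1 10 0 0 0; 130 30 1 10 0 0 0; 130 0 0 10 0 0 0; 130 0 0 0 0 0 0'; python3 - <<'E'
from h import *
s=r.sense();print(s['eef_pos'],s['tcp_rot'])
for n in("wrist","side"):
    cv2.imwrite(f"pics/{n}1.png",optics.grab_frame(n)[:,:,::-1])
a=cv2.imread("pics/side1.png")[90:230,240:440]
cv2.imwrite("pics/side1z.png",cv2.resize(a,None,fx=4,fy=4,interpolation=cv2.INTER_CUBIC))
E
```

```text
clock: 2.48
eef_pos: [470.6, 65.8, 218.5]
tcp_rot: [3.139, -0.004, 1.139]
contact_force: [-0.3, 0.6, 0.4]
opening: 0.492
[470.56368767  65.75664579 218.47534811] [ 3.13857246 -0.00381559  1.1392165 ]
```

View pics/wrist1.png

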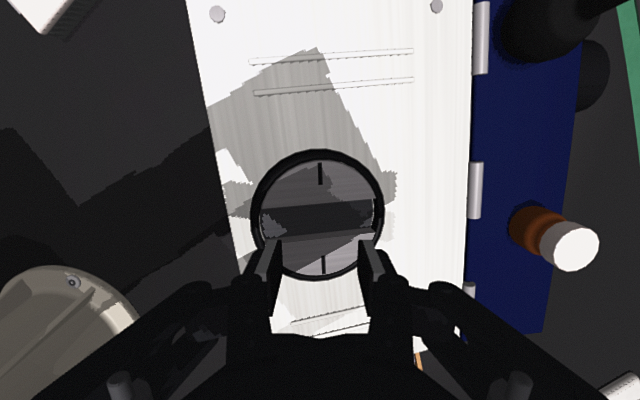

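View pics/side1z.png

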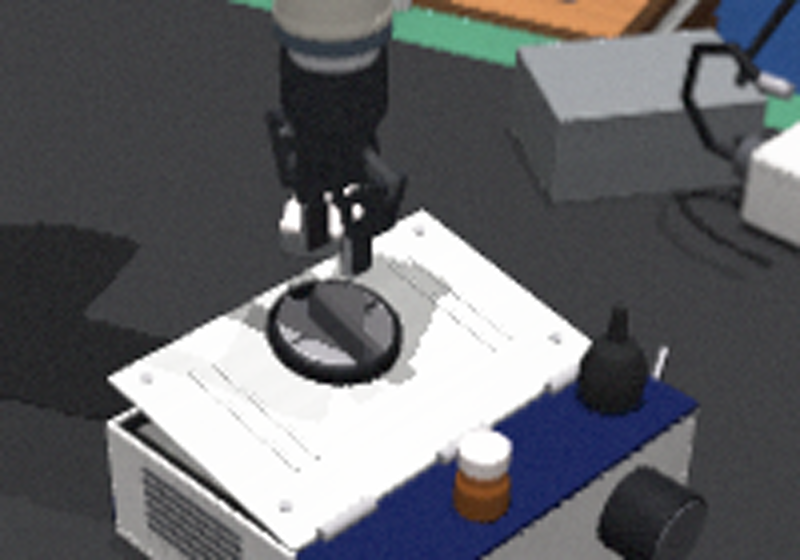

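```bash
python3 - <<'E'
from h import *
W=optics.camera_info("wrist")
t=.188;y=-.330
ux=np.array([np.cos(y),np.sin(y),0]);uy=np.array([-np.sin(y),np.cos(y),0]);uz=np.array([0,0,1.])
n=np.sin(t)*ux+np.cos(t)*uz
c=np.array([470,65.6,163.1])
print(onplane(W,[[320,164],[324,273],[320,174],[323,264]],c,n).round(1))
g=cv2.imread("pics/wrist1.png",0)[140:290,240:400]
g=cv2.normalize(g,None,0,255,cv2.NORM_MINMAX);g=(255*(g/255.)**.5).astype(np.uint8)
cv2.imwrite("pics/wz.png",cv2.resize(g,None,fx=4,fy=4,interpolation=cv2.INTER_CUBIC))
E
```

```text
[[489.1 103.4 162. ]
 [455.5  22.7 163.1]
 [486.1  96.8 162.1]
 [458.1  30.4 163.1]]
```

View pics/wz.png

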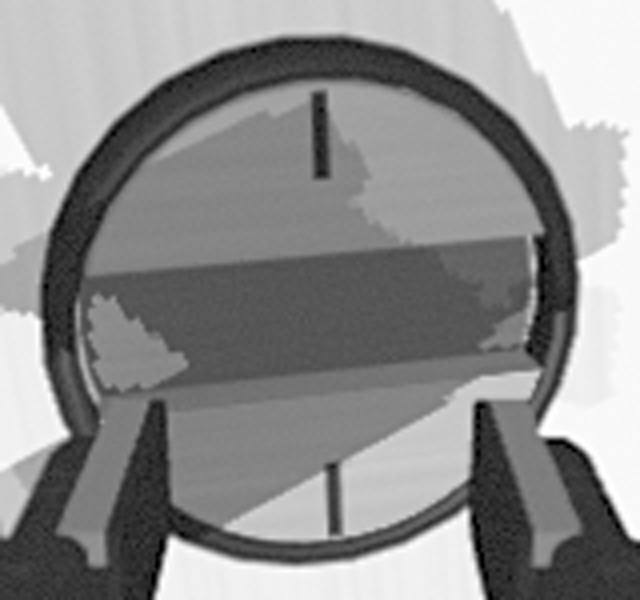

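```bash
python3 - <<'E'
from h import *
W=optics.camera_info("wrist");s=r.sense()
t=.188;y=-.330
ux=np.array([np.cos(y),np.sin(y),0]);uz=np.array([0,0,1.])
n=np.sin(t)*ux+np.cos(t)*uz
c=np.array([470,65.6,163.1])
from scipy.spatial.transform import Rotation as R
M=R.from_euler('xyz',s['tcp_rot']).as_matrix()
z=lambda p:np.array(p)/4-.375+[240,140]
P=[(320,90),(336,533),(320,178),(336,465),(320,75),(308,543),(82,300),(548,270),(305,260),(305,398)]
w=onplane(W,z(P),c,n)
for i in range(0,10,2):
    q=np.array([w[i],w[i+1],(w[i]+w[i+1])/2]); print(q.round(1).tolist(), ((q[2]-s['eef_pos'])@M).round(1), np.linalg.norm(q[0]-q[1]).round(1))
E
```

```text
[[489.5, 104.7, 162.0], [455.2, 22.9, 163.1], [472.3, 63.8, 162.6]] [-0.9  1.4 57.5] 88.7
[[482.7, 90.2, 162.3], [461.5, 36.5, 162.8], [472.1, 63.4, 162.6]] [-1.4  1.3 57.5] 57.7
[[490.6, 107.1, 162.0], [449.5, 23.8, 164.2], [470.0, 65.5, 163.1]] [-0.4 -1.4 57. ] 92.9
[[435.2, 89.5, 170.8], [514.6, 53.2, 154.3], [474.9, 71.4, 162.6]] [ 7.   0.5 57.5] 88.9
[[473.8, 77.4, 163.1], [462.1, 52.4, 163.7], [468.0, 64.9, 163.4]] [-1.8 -3.1 56.6] 27.5
```

```bash
python3 -m jog '130 -1 0 10 0 0 -2; 130 0 0 10 0 0 0; 130 0 0 10 0 0 0; 130 0 0 8 0 0 0; 130 0 0 0 0 0 0'; python3 -m jog '130 0 0 4 0 0 0; 130 0 0 4 0 0 0; 130 0 0 0 0 0 0'; python3 - <<'E'
from h import *
s=r.sense();print(s['eef_pos'],s['tcp_rot'])
for n in("wrist","side"):
    cv2.imwrite(f"pics/{n}2.png",optics.grab_frame(n)[:,:,::-1])
a=cv2.imread("pics/side2.png")[90:230,240:440]
b=cv2.imread("pics/wrist2.png")[140:300,220:420]
a=cv2.resize(a,None,fx=4,fy=4,interpolation=cv2.INTER_CUBIC)
cv2.imwrite("pics/side2z.png",a)
cv2.imwrite("pics/wrist2z.png",cv2.resize((255*(b/255.)**.6).astype('uint8'),None,fx=3.6,fy=3.6,interpolation=cv2.INTER_CUBIC))
E
```

```text
clock: 3.0
eef_pos: [471.2, 61.2, 182.5]
tcp_rot: [3.133, -0.006, 1.165]
contact_force: [-0.3, -0.2, -0.5]
opening: 0.489
clock: 3.25
eef_pos: [471.2, 60.5, 173.7]
tcp_rot: [3.134, -0.006, 1.162]
contact_force: [0.8, -0.1, 0.4]
opening: 0.487
[471.17127884  60.53431551 173.73584722] [ 3.13361427 -0.00581927  1.16213182]
```

View pics/wrist2z.png

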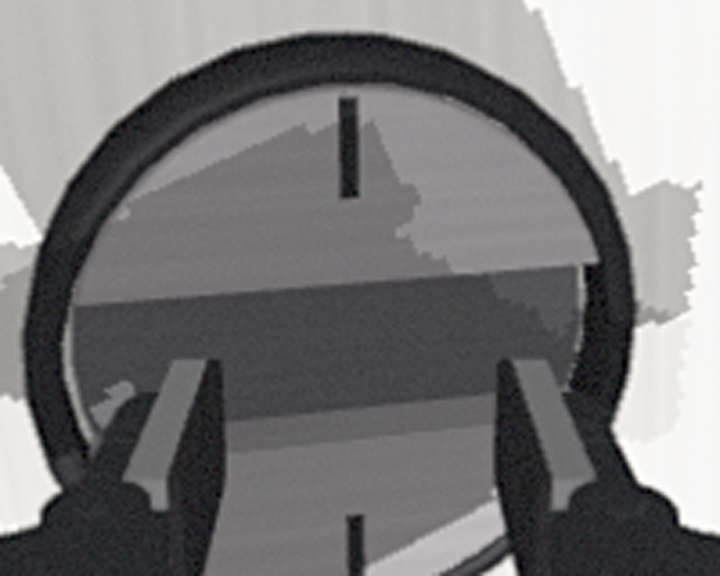

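View pics/side2z.png

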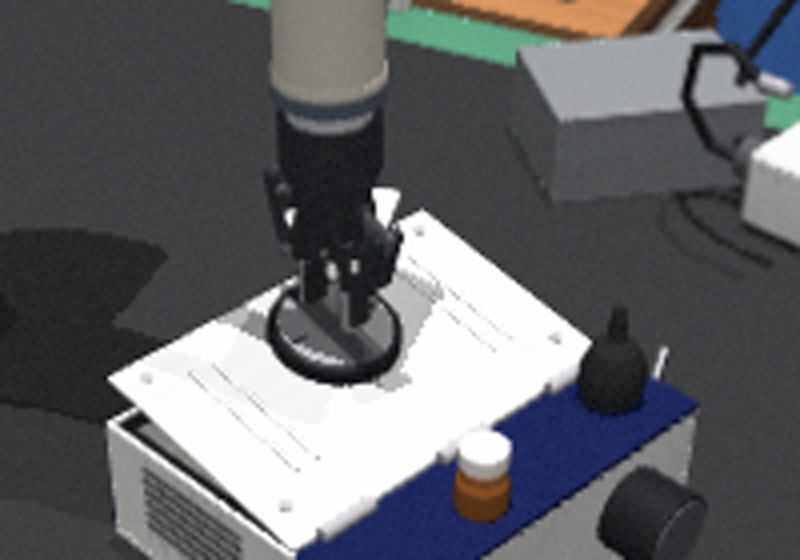

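```bash
python3 -m jog '130 4 -2 0 0 0 -1; 130 0 0 4 0 0 0; 130 0 0 0 0 0 0'; python3 - <<'E'
from h import *
s=r.sense();print(s['eef_pos'],s['tcp_rot'],s['contact_force'])
cv2.imwrite("pics/wrist3.png",optics.grab_frame("wrist")[:,:,::-1])
b=cv2.imread("pics/wrist3.png")[140:300,220:420]
cv2.imwrite("pics/wrist3z.png",cv2.resize((255*(b/255.)**.6).astype('uint8'),None,fx=3.6,fy=3.6,interpolation=cv2.INTER_CUBIC))
E
```

```text
clock: 3.6
eef_pos: [471.9, 65.8, 170.8]
tcp_rot: [3.132, -0.007, 1.182]
contact_force: [-0.2, 0.1, -0.4]
opening: 0.494
[471.91603971  65.75890174 170.81852069] [ 3.13157021 -0.00686565  1.18172462] [-0.17984546  0.11394502 -0.44335678]
```

View pics/wrist3z.png

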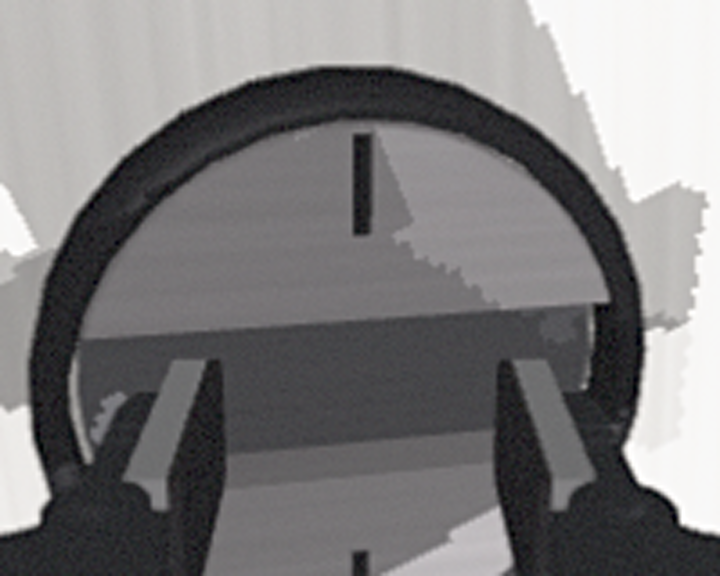

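```bash
python3 -m jog '130 0 0 3 0.5 -0.4 0; 130 0 0 3 0 0 0; 130 0 0 0 0 0 0'; python3 -m jog '130 0 0 3 0 0 0; 130 0 0 3 0 0 0; 130 0 0 0 0 0 0'
```

```text
clock: 3.9
eef_pos: [472.4, 66.0, 164.9]
tcp_rot: [3.14, 0.0, 1.182]
contact_force: [-0.3, 0.1, -0.1]
opening: 0.493
clock: 4.15
eef_pos: [472.4, 66.0, 158.1]
tcp_rot: [3.141, 0.0, 1.182]
contact_force: [0.7, -0.8, -0.2]
opening: 0.485
```

```bash
python3 -m jog '130 0 0 2 0 0 0; 130 0 0 2 0 0 0; 130 0 0 0 0 0 0'
```

```text
clock: 4.4
eef_pos: [472.3, 66.0, 153.6]
tcp_rot: [3.141, 0.0, 1.182]
contact_force: [0.1, -0.4, 0.7]
opening: 0.49
```

```bash
python3 -m jog '130 0 -1 2 0 0 0; 130 0 -1 2 0 0 0; 130 0 0 0 0 0 0';python3 -m jog '130 0 -1 2 0 0 0; 130 0 -1 2 0 0 0; 130 0 0 0 0 0 0'; python3 - <<'E'
from h import *
for n in ("wrist","side"): cv2.imwrite(f"pics/{n}4.png",optics.grab_frame(n)[:,:,::-1])
b=cv2.imread("pics/wrist4.png")[140:300,220:420]
a=cv2.imread("pics/side4.png")[110:230,260:430]
cv2.imwrite("pics/w4.png",np.hstack([cv2.resize((255*(b/255.)**.6).astype('uint8'),(400,320),interpolation=cv2.INTER_CUBIC),cv2.resize(a,(400,320))]))
E
```

```text
clock: 4.65
eef_pos: [471.3, 66.6, 149.6]
tcp_rot: [3.139, -0.0, 1.182]
contact_force: [0.3, -0.2, 0.8]
opening: 0.491
clock: 4.9
eef_pos: [470.2, 67.3, 145.7]
tcp_rot: [3.137, -0.001, 1.182]
contact_force: [0.3, -0.6, 1.3]
opening: 0.487
```

View pics/w4.png

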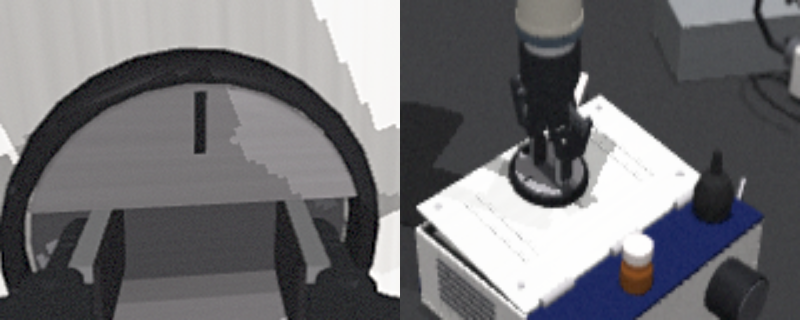

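```bash
python3 -m jog '130 0 -0.5 3 0 0 0; 130 0 -0.5 3 0 0 0; 130 0 0 0 0 0 0';python3 -m jog '130 0 -0.5 3 0.3 0 0; 130 0 -0.5 3 0 0 0; 130 0 0 0 0 0 0'
```

```text
clock: 5.25
eef_pos: [469.1, 67.7, 139.6]
tcp_rot: [3.137, -0.001, 1.182]
contact_force: [1.0, -0.2, 1.2]
opening: 0.489
clock: 5.5
eef_pos: [468.4, 67.9, 133.1]
tcp_rot: [-3.141, -0.0, 1.182]
contact_force: [-0.3, -0.5, 2.1]
opening: 0.49
```

```bash
python3 -m jog '130 0 -0.5 3 0.2 0 0; 130 0 -0.5 3 0 0 0; 130 0 0 0 0 0 0'; python3 - <<'E'
from h import *
for n in ("wrist","side"): cv2.imwrite(f"pics/{n}5.png",optics.grab_frame(n)[:,:,::-1])
b=cv2.imread("pics/wrist5.png")[140:300,220:420]
a=cv2.imread("pics/side5.png")[110:230,260:430]
cv2.imwrite("pics/w5.png",np.hstack([cv2.resize((255*(b/255.)**.6).astype('uint8'),(400,320),interpolation=cv2.INTER_CUBIC),cv2.resize(a,(400,320))]))
E
```

```text
clock: 5.75
eef_pos: [467.9, 68.1, 126.7]
tcp_rot: [-3.138, -0.0, 1.183]
contact_force: [0.2, -2.0, 2.5]
opening: 0.489
```

View pics/w5.png

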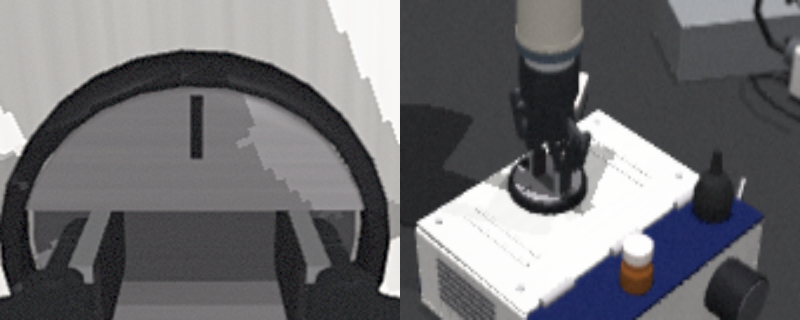

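```bash
python3 -m jog '130 0 -0.5 2 -0.1 0 0; 130 0 -0.5 1.5 0 0 0; 130 0 0 0 0 0 0'; python3 -m jog '130 0 -0.5 1.5 0 0 0; 130 0 0 0 0 0 0'; python3 -m jog '130 0 0 1.5 0 0 0; 130 0 0 0 0 0 0'
```

```text
clock: 6.1
eef_pos: [467.7, 68.3, 123.6]
tcp_rot: [3.142, -0.001, 1.183]
contact_force: [1.7, -1.9, 3.1]
opening: 0.493
clock: 6.27
eef_pos: [467.7, 68.4, 122.7]
tcp_rot: [3.14, -0.001, 1.183]
contact_force: [-1.4, -1.8, 8.2]
opening: 0.492
clock: 6.43
eef_pos: [467.7, 68.4, 122.4]
tcp_rot: [3.14, -0.001, 1.183]
contact_force: [-2.9, -3.2, 12.4]
opening: 0.488
```

```bash
python3 -m jog '130 0 -1 2 0 0 4; 130 0 0 2 0 0 5; 130 0 0 2 0 0 5'
```

```text
clock: 6.68
eef_pos: [468.4, 68.1, 120.5]
tcp_rot: [3.137, -0.002, 0.934]
contact_force: [-9.0, -5.0, 34.8]
opening: 0.49
```

```bash
python3 -m jog '130 -0.5 -2 0 0 0 5; 130 -0.5 -1 0.5 0 0 5; 130 0 0 0.5 0 0 5'
```

```text
clock: 6.93
eef_pos: [468.0, 67.2, 122.8]
tcp_rot: [3.131, -0.006, 0.662]
contact_force: [-2.1, -3.1, 7.6]
opening: 0.49
```

```bash
python3 -m jog '130 0 0 1.5 0.4 -0.3 5; 130 0 0 1.5 0 0 5; 130 0 0 1.5 0 0 5'
```

```text
clock: 7.18
eef_pos: [468.1, 66.6, 121.1]
tcp_rot: [3.137, -0.002, 0.387]
contact_force: [-5.8, -4.8, 27.6]
opening: 0.491
```

```bash
python3 -m jog '130 0 0 1 0 0 5; 130 0 0 1 0 0 5'; python3 - <<'E'
from h import *
for n in ("wrist","side"): cv2.imwrite(f"pics/{n}6.png",optics.grab_frame(n)[:,:,::-1])
b=cv2.imread("pics/wrist6.png")[140:300,220:420]
a=cv2.imread("pics/side6.png")[110:230,260:430]
cv2.imwrite("pics/w6.png",np.hstack([cv2.resize((255*(b/255.)**.6).astype('uint8'),(400,320),interpolation=cv2.INTER_CUBIC),cv2.resize(a,(400,320))]))
E
```

```text
clock: 7.35
eef_pos: [468.1, 66.2, 121.5]
tcp_rot: [3.137, -0.003, 0.205]
contact_force: [-4.9, -4.9, 20.8]
opening: 0.49
```

View pics/w6.png

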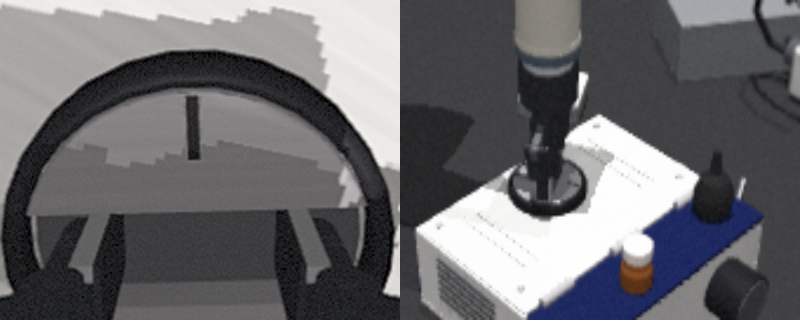

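```bash
python3 -m jog '130 0 0 1.2 0.2 -0.2 5; 130 0 0 1.2 0 0 5; 130 0 0 1.2 0 0 5'; python3 -m jog '130 0 0 1 0.2 -0.2 5; 130 0 0 1 0 0 5; 130 0 0 1 0 0 5'; python3 -c "
from rig import r;s=r.sense();print(s['wrist_torque'],s['qpos'])"
```

```text
clock: 7.7
eef_pos: [468.0, 65.6, 121.4]
tcp_rot: [3.139, -0.0, -0.063]
contact_force: [-5.7, -4.3, 22.8]
opening: 0.489
clock: 7.95
eef_pos: [467.7, 65.0, 121.6]
tcp_rot: [3.141, 0.003, -0.337]
contact_force: [-4.1, -3.8, 18.5]
opening: 0.488
[-0.7214256   0.53126093  0.14402727] [1.34267508e-01 2.65496870e-01 2.04949727e+00 1.23277096e-03
 8.29272064e-01 2.04121525e+00]
```

```bash
python3 -m jog '130 0 0 1 0 0 4; 130 0 0 1 0 0 4'; python3 -c "
from rig import r;s=r.sense();print(s['wrist_torque'])";  python3 -m jog '130 0 0 1 0 0 3; 130 0 0 1 0 0 3'; python3 -c "
from rig import r;s=r.sense();print(s['wrist_torque'])"
```

```text
clock: 8.12
eef_pos: [465.9, 66.5, 121.5]
tcp_rot: [-3.141, 0.007, -0.485]
contact_force: [-6.6, 6.3, 23.5]
opening: 0.49
[0.9957275  0.96076764 1.32479822]
clock: 8.28
eef_pos: [465.8, 66.7, 121.7]
tcp_rot: [3.14, 0.005, -0.585]
contact_force: [-4.3, -1.9, 20.2]
opening: 0.491
[-0.19317931  0.44600989  4.75282691]
```

```bash
python3 -m jog '130 0 0 1 0 0 2; 130 0 0 1 0 0 0'; python3 - <<'E'
from h import *
print(r.sense()['wrist_torque'])
I=optics.camera_info("wrist")
for n in ("wrist","side"): cv2.imwrite(f"pics/{n}7.png",optics.grab_frame(n)[:,:,::-1])
b=cv2.imread("pics/wrist7.png")[140:300,220:420]
a=cv2.imread("pics/side7.png")[110:230,260:430]
cv2.imwrite("pics/w7.png",np.hstack([cv2.resize((255*(b/255.)**.6).astype('uint8'),(400,320),interpolation=cv2.INTER_CUBIC),cv2.resize(a,(400,320))]))
E
```

```text
clock: 8.45
eef_pos: [465.8, 66.7, 121.8]
tcp_rot: [3.137, 0.001, -0.604]
contact_force: [-5.2, 0.8, 18.4]
opening: 0.491
[0.32290383 0.54303478 5.08834855]
```

View pics/w7.png

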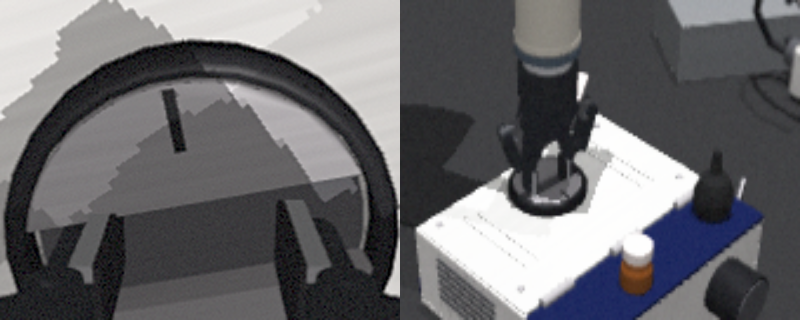

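```bash
python3 -m jog '130 0 0 0.5 0 0 -4; 130 0 0 0 0 0 -4; 130 0 0 0 0 0 0'; python3 -c "
from rig import r;s=r.sense();print(s['wrist_torque'])"
```

```text
clock: 8.8
eef_pos: [465.8, 66.9, 123.1]
tcp_rot: [3.135, -0.001, -0.443]
contact_force: [1.6, -3.8, 4.4]
opening: 0.488
[-0.46811728 -0.20463084 -0.00048122]
```

```bash
python3 -m jog '130 0 0 -2 0 0 0; 130 0 0 -3 0 0 0; 130 0 0 0 0 0 0'; python3 -m jog '130 0 0 -4 0 0 0; 130 0 0 -5 0 0 0; 130 0 0 -5 0 0 0; 130 0 0 -10 0 0 0; 130 0 0 0 0 0 0'; python3 - <<'E'
from h import *
for n in ("wrist","side"): cv2.imwrite(f"pics/{n}8.png",optics.grab_frame(n)[:,:,::-1])
b=cv2.imread("pics/wrist8.png")[120:330,200:440]
a=cv2.imread("pics/side8.png")[110:230,260:430]
cv2.imwrite("pics/w8.png",np.hstack([cv2.resize((255*(b/255.)**.6).astype('uint8'),(400,350),interpolation=cv2.INTER_CUBIC),cv2.resize(a,(400,350))]))
E
```

```text
clock: 9.05
eef_pos: [465.8, 67.4, 128.0]
tcp_rot: [3.135, -0.001, -0.443]
contact_force: [2.2, -1.4, 0.9]
opening: 0.496
clock: 9.47
eef_pos: [463.3, 67.9, 152.9]
tcp_rot: [3.134, 0.005, -0.445]
contact_force: [-0.4, 0.5, 0.3]
opening: 0.488
```

View pics/w8.png

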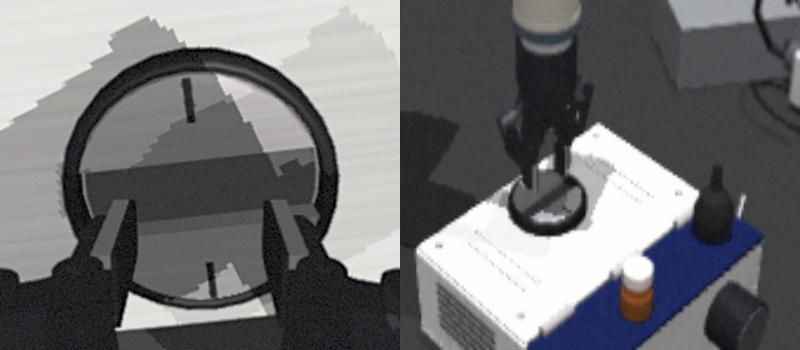

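```bash
python3 -m jog '130 0 0 -20 0 0 0; 130 0 0 -30 0 0 0; 130 0 0 -30 0 0 0; 130 0 0 -20 0 0 0; 130 0 0 0 0 0 0'; python3 -m jog '130 0 0 0 0 0 0; 130 0 0 0 0 0 0; 130 0 0 0 0 0 0;130 0 0 0 0 0 0;130 0 0 0 0 0 0'; python3 - <<'E'
from h import *
W=optics.camera_info("wrist")
for n in ("wrist","side","top"): cv2.imwrite(f"pics/{n}9.png",optics.grab_frame(n)[:,:,::-1])
g=cv2.imread("pics/wrist9.png",0)
g=(255*(g/255.)**.6).astype('uint8')
cv2.imwrite("pics/w9.png",cv2.resize(g[100:300,220:420],None,fx=3,fy=3,interpolation=cv2.INTER_CUBIC))
a=cv2.imread("pics/side9.png")[110:260,250:430]
cv2.imwrite("pics/s9.png",cv2.resize(a,None,fx=4,fy=4,interpolation=cv2.INTER_CUBIC))
print(W['world_from_camera'].tolist())
E
```

```text
clock: 9.98
eef_pos: [459.8, 68.0, 251.7]
tcp_rot: [3.128, 0.014, -0.446]
contact_force: [0.9, 0.4, 1.0]
opening: 0.49
clock: 10.4
eef_pos: [457.7, 67.8, 248.0]
tcp_rot: [3.125, 0.019, -0.446]
contact_force: [0.9, 0.6, 0.3]
opening: 0.492
[[-0.4320127775486251, -0.8567158269402227, -0.2817852939825824, 526.9727218690455], [-0.9017138979357654, 0.41608037233129735, 0.11742729678458501, 38.18752374435085], [0.016643506367596317, 0.30481980846194556, -0.9522646050678417, 388.01862802900223], [0.0, 0.0, 0.0, 1.0]]
```

View pics/w9.png

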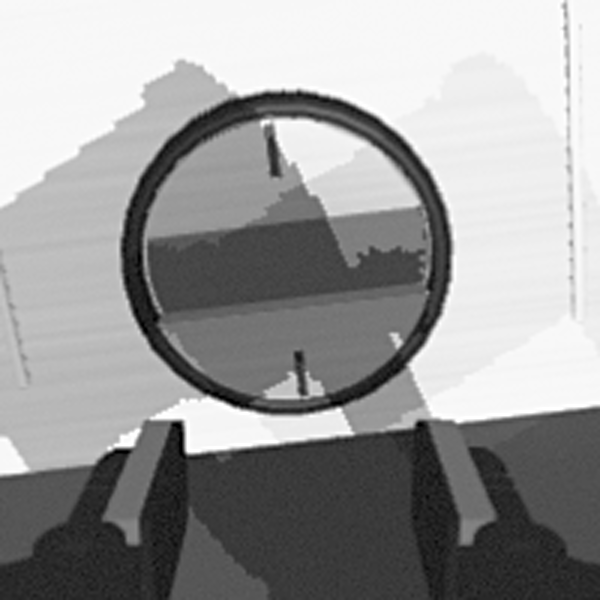

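View pics/s9.png

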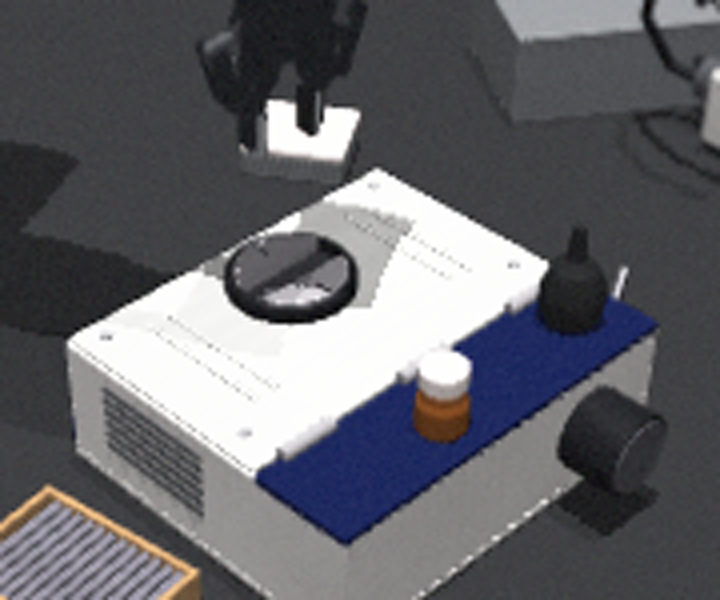

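View pics/top9.png

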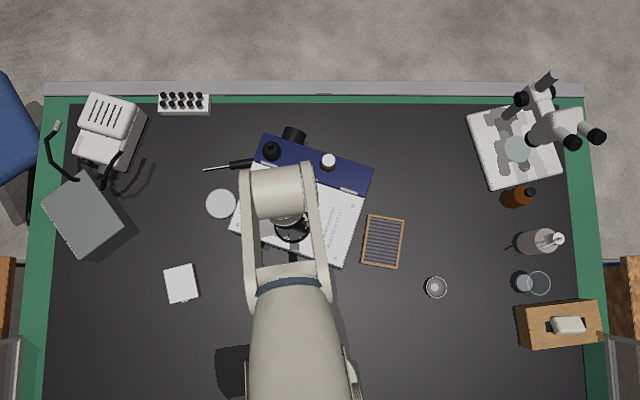

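```bash
python3 - <<'E'
from h import *
W=optics.camera_info("wrist")
z=lambda p:(np.array(p,float)+.5)/3-.5+[220,100]
w=onz(W,z([(268,125),(304,393),(150,240),(425,207),(160,318),(430,286)]),137)
for i in (0,2,4):
    d=w[i+1]-w[i]; print(w[i].round(1),w[i+1].round(1),np.degrees(np.arctan2(d[1],d[0])).round(1))
# louvre/panel front edge (dark line at bottom): direction
w=onz(W,z([(0,478),(600,408)]),122);d=w[1]-w[0];print("front edge",np.degrees(np.arctan2(d[1],d[0])).round(1))
print(r.sense()['qvel'].round(3), r.sense()['contact_force'])
E
```

```text
[507.3  53.4 137. ] [425.4  80.7 137. ] 161.5
[491.9 101.2 137. ] [464.6  21.2 137. ] -108.8
[468.4 110.4 137. ] [440.9  29.6 137. ] -108.8
front edge -108.7
[ 0.    -0.005 -0.007 -0.001  0.     0.001] [-0.45716509 -0.18635131 -0.33883764]
```

```bash
python3 -c "
from rig import ticket;print(ticket.sign_off())"
```

```text
the job is handed in; nothing more can be done
None
```

The panel is locked flush and the job is handed in at about 10.5 s of the 42 s allowed. No verdict was reported.

**What I did:** I set the jaws about 42 mm apart along the slot and lowered the fingertips in. I pressed the panel down onto its gasket at about 8 to 35 N and turned clockwise until the stop. There the wrist moment rose from near zero to about 5 N m. I then backed the fingers off within their play until the moment was zero, and lifted straight out.

**Last checks:**
- **Fastener:** the slot measures −108.8° against −108.7° for the panel's front edge, so it is within about 1° of the locked stop.
- **Panel:** it lay flush in the side view roughly 1.5 s after the hand came off.
- **Hand:** it was about 110 mm clear, with contact force under 1 N, which is noise level.
- **Bystanders:** all appear unmoved by eye in the final pictures. I did not measure their positions.

**Disagreements:**
- The fastener's centre differed by 2 to 3 mm between the camera estimates, within the slot's play.
- The pressing force swung with each step and touched 35 N for a moment. I reduced the steps, and it stayed far below the 120 N wrist limit.
- The hand had turned about 15° past the slot's final direction when the moment peaked, more than the 4 to 5° of play I expected. The fastener's measured angle shows this was give in the fingers.

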